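# Lay out the chandler's display rack in reverse order

## Task

Move the four fittings from the tiles of the dark stock rack to the four bays of the pale display rack in reverse order, one to a bay: what is leftmost in the stock rack goes in the rightmost bay and so on, so that a customer across the counter reads the row as you see it now. Set each fitting the right way up, as it is now, in the middle of its bay, with the marlinspike and the swivel lying straight front to back between the brass strips.

Things in the scene. Friction and masses are not known exactly. Their poses are not given: they have to be found in the camera images.
- spike: loose pocket marlinspike of dark blued steel, lying flat, 92 mm long: square shank 16 x 16 mm and 50 mm long about the middle, round taper to a point at +x (to x = +50 mm), flat shackle-key tab 24 mm wide and 7 mm thick at -x (to x = -42 mm). About 0.11 kg. Origin: underside of the shank at its middle; x along the spike, z up. Grip the shank across y.
- swivel: loose bronze rigging swivel, lying flat: square barrel 34 (x) x 22 (y) x 22 mm high in the middle and a flat ring eye of 35 mm outside diameter at each end, 89 mm long overall along x. About 0.18 kg. Origin: underside of the barrel at its middle, z up. Grip the barrel across y.
- latch: loose brass porthole latch nut, standing: round foot 44 mm across and 10 mm high, above it an upright wing 12 mm thick (y), 58 mm long with its rounded ends (x; the ends are 18 mm in diameter and 14 mm thick), its top 36 mm above the underside. About 0.2 kg. Origin: centre of the underside; x along the wing, z up. Grip the wing across y.
- ferrule: loose copper ferrule, a short tube standing upright: 36 mm outside diameter, 24 mm bore, 36 mm high, about 0.12 kg. Origin: centre of the underside, z up; its yaw has no meaning.
- tile_spike: fixed wooden tile of the stock rack, 104 (x) x 81 (y) x 8 mm, with a pale inlaid silhouette of the marlinspike (long, narrow, with a wider tab) in its top; the thing itself lies on it at the start. Origin: centre of the underside, its top 8 mm higher; axes as the stock rack's. The tiles form one row, 85 mm apart, in any order, and stay put: they go on showing the starting order.
- tile_swivel: fixed wooden tile of the stock rack, 104 (x) x 81 (y) x 8 mm, with a pale inlaid silhouette of the swivel (two discs joined by a bar) in its top; the thing itself lies on it at the start. Origin: centre of the underside, its top 8 mm higher; axes as the stock rack's. The tiles form one row, 85 mm apart, in any order, and stay put: they go on showing the starting order.
- tile_latch: fixed wooden tile of the stock rack, 104 (x) x 81 (y) x 8 mm, with a pale inlaid silhouette of the latch (a disc of 54 mm with a bar across it) in its top; the thing itself lies on it at the start. Origin: centre of the underside, its top 8 mm higher; axes as the stock rack's. The tiles form one row, 85 mm apart, in any order, and stay put: they go on showing the starting order.
- tile_ferrule: fixed wooden tile of the stock rack, 104 (x) x 81 (y) x 8 mm, with a pale inlaid silhouette of the ferrule (a plain disc of 44 mm) in its top; the thing itself lies on it at the start. Origin: centre of the underside, its top 8 mm higher; axes as the stock rack's. The tiles form one row, 85 mm apart, in any order, and stay put: they go on showing the starting order.
- stock_rack: fixed dark wood rack that carries the four tiles, 110 mm deep (x) and 360 mm long (y), its base 10 mm thick under the tiles (tile tops 18 mm above the counter), an end cheek 24 mm high at each end. Origin: centre of the underside; x away from the robot, y to the left along the row, turned at most 7 degrees. It stands nearer to the robot than the display rack, or farther.
- display_rack: fixed pale wood rack, empty at first, 110 mm deep (x), 344 mm long (y), floor 10 mm above the underside. Brass strips (4 mm thick, 5 mm above the floor) part it into four open bays 81 mm wide, centres at x = 0, y = +127.5, +42.5, -42.5, -127.5 mm (left to right seen from the robot). Origin: centre of the underside; x away from the robot, y left, z up, turned at most 7 degrees.

How it is judged:
By the outcome, as a careful person would: the job done as asked, in the order asked, and still so for the second after the job is handed in, with the robot touching nothing.
It also fails if it takes over 93 s, if anything falls off the work surface, if the arm or the gripper's body presses on something with over 40 N, if the wrist force passes 120 N, or if a joint passes its speed limit or range.

## Robot

A 7-joint arm with a two-finger parallel gripper is mounted at the origin on the work surface. World frame = base frame: x ahead of the robot, y to its left, z up, the work surface at z = 0. Lengths are in m, angles in rad, forces in N, time in s.
With the tool pointing down it reaches from about 0.4 to 0.85 m from the base axis. Payload 4.5 kg.
Tool frame: the origin (TCP) lies at the very end of the fingers, on their centre line; the grasp point (between the pads) lies 19 mm behind it (r.grip_depth is the z of the grasp point in the tool frame, in m); z points along the fingers, y is the line along which they close (so a half turn about z gives the same grasp; the last joint's range is limited). The gripper opens to 88 mm and grips with 3 to 60 N. Pads are 18 mm wide; open, the fingers measure 123 mm over their backs; the gripper's body (75 mm by 187 mm) begins 45 mm behind the grasp point.
Start: joints at [-1.068, 0.689, -0.195, 1.565, 0.157, 0.902, -0.215], TCP at [0.282, 0.558, 0.239] pointing down, gripper open.
Joint ranges: [-3.01, 3.01], [-0.46, 2.08], [-1.47, 1.51], [0.13, 2.56], [-1, 4.14], [0.04, 2.09], [-2.66, 2.66]. Speed limits (rad/s): [2.57, 2.57, 3.14, 3.14, 3.14, 3.14, 3.14].

## Interface

Orientations are given as a unit quaternion [x, y, z, w].
In Python, from plant import r gives the robot as it stands.
- The arm moves only by the tool move_tool, called after "Request:" by a JSON object that holds its "name" and its "arguments". Schema: {"type":"object","properties":{"motion":{"type":"array","items":{"type":"array","prefixItems":[{"type":"number"},{"type":"array","items":{"type":"number"},"minItems":3,"maxItems":3},{"type":"array","items":{"type":"number"},"minItems":3,"maxItems":3}],"minItems":3,"maxItems":3},"minItems":1,"maxItems":10},"clamp_n":{"type":"number"},"only":{"type":"string"},"quiet":{"type":"boolean"},"lines":{"type":"string"}},"required":["motion"],"additionalProperties":false}. motion is a list of rows, 1 to 10 of them, each written [opening, [dx, dy, dz], [rx, ry, rz]]: the opening from 0.0 (shut) to 1.0 (fully open), then dx, dy, dz in shares of 1 m (1.0 is 1 m), then a rotation vector rx, ry, rz in fractions of the full range, 1 being pi rad; each row is the pose to reach, as a shift and turn from the pose commanded when the call began, along the tool's axes at that moment; what a row does not reach only later rows make up. A row lasts 1/10 s, in which the tool goes at most 0.05 m and 0.15 rad, less where a joint would pass 70% of its speed; a pose out of reach is approached as far as the arm can. The fingers move at their own pace and stop on an object; clamp_n is the grip in N (left out, the last holds). Time passes only in rows, so rows that do not move let the fingers close. The tool returns the time, the measured TCP pose, the force, the opening and the grip force at its end. only (a regular expression) keeps the lines of the reply that match it, lines (a string "A,B") keeps lines A to B, and quiet returns only ok. No shift or turn number may pass 1 either way. Input that does not fit is refused with a message, and nothing moves.
- r.get_state(): the state, without advancing time (a new reading comes with each control period).
- r.snapshot(name): name is "scene" or "top" or "wrist"; returns the picture (420x560x3 uint8, red, green, blue); there is no depth.
- r.camera_params(name): a dict with "fx", "fy", "cx", "cy" (pixels), "k1" (the pictures are not rectified: a ray, as slopes to the right and down, at radius r is drawn at 1 + k1 r^2 times it, then the intrinsics apply), "rvec" (rotation vector, rad) and "tvec" (3), from world to camera coordinates, as OpenCV has them. Camera axes: x right, y down, z forward; pixel columns grow to the right and rows downward; lengths in m; the calibration is good to about 2 mm. A picture is of the moment at which its call begins: read the wrist's pose just before it. camera_params takes no time and is no camera call; for the wrist camera it gives the pose at the moment of the call.
- r.finish_job(): hands the job in; it is judged then, once.
The state is a dict: "clock": time; "q": joint angles; "qd": joint speeds; "joint_torque": joint torques, N m; "tool_pos": TCP position; "eef_rot": TCP orientation; "contact_force": force on the tool from outside, world axes, zero at the start; "moment": the same for the moment, N m; "opening": opening from 0.0 (shut) to 1.0 (fully open); "finger_force": force on a finger pad.
Only numpy, scipy, OpenCV 4.12 (cv2) and the standard library are available. Lean on these libraries where they do the work, as an engineer would, in place of code of your own. Each camera call takes 0.05 s, during which the arm holds its last target. There are 200 camera calls.

## Working session

There is one attempt and no reset: what is moved stays moved. The work goes in short steps, Python scripts to look and compute and a tool call to move; the robot and the scene stay as the last step left them, time stands still between calls to the robot, and variables do not carry over. Pictures are saved under pics/ and viewed, at most 14 in all, crops included, and the job is handed in when it is done.

```bash
ls; mkdir -p pics; python3 - <<'E'
from plant import r
import cv2
for n in("scene","top"):
    cv2.imwrite(f"pics/{n}0.png",r.snapshot(n)[:,:,::-1]); print(n,r.camera_params(n))
s=r.get_state();print(s['tool_pos'],s['eef_rot'],s['clock'],r.grip_depth)
E
```

```text
pics
plant.py
scene {'fx': 508.13508335156934, 'fy': 508.13508335156934, 'cx': 278.6534406546845, 'cy': 212.64966071533357, 'k1': -0.08386425953563857, 'rvec': array([ 2.06082366,  1.54413816, -0.52866686]), 'tvec': array([-0.12760771, -0.39620123,  1.18323983])}
top {'fx': 445.5868333284534, 'fy': 445.5868333284534, 'cx': 283.04706698596885, 'cy': 210.02837285081185, 'k1': -0.11672714334530138, 'rvec': array([ 2.19389017, -2.13095197,  0.1772513 ]), 'tvec': array([-0.03419327,  0.55890326,  0.62036486])}
[0.28220704 0.55708467 0.23802806] [ 2.32229033e-01  9.72660829e-01 -7.59595174e-04 -1.03782985e-04] 0.1 -0.0187
```

View pics/scene0.png

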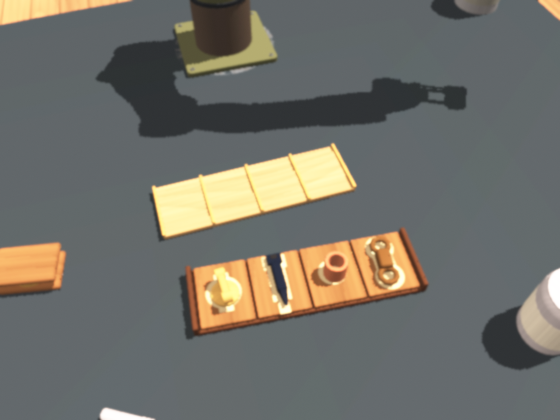

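View pics/top0.png

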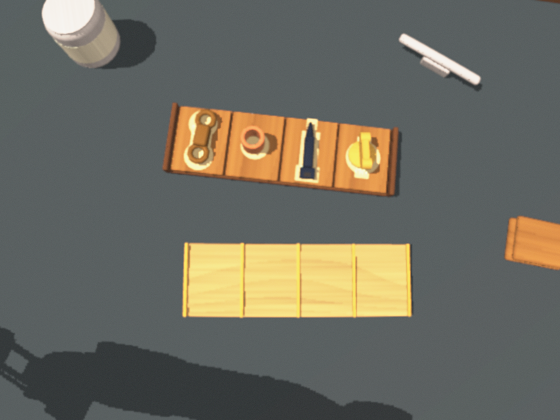

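The stock row, left to right in the top view, is swivel (200,138), ferrule (253,140), spike (308,150), latch (364,150). The display rack is at about (297,280), nearer the robot. I'll enlarge crops to get accurate pixels.

```bash
python3 - <<'E'
import cv2,numpy as np
def crop(src,x0,y0,w,h,k,out):
    im=cv2.imread(src)[y0:y0+h,x0:x0+w]
    im=cv2.resize(im,None,fx=k,fy=k,interpolation=cv2.INTER_CUBIC)
    for x in range((x0+19)//20*20,x0+w,20):
        cv2.line(im,((x-x0)*k,0),((x-x0)*k,6),(255,255,255),1);cv2.putText(im,str(x),((x-x0)*k,18),0,.4,(255,255,255),1)
    for y in range((y0+19)//20*20,y0+h,20):
        cv2.line(im,(0,(y-y0)*k),(6,(y-y0)*k),(255,255,255),1);cv2.putText(im,str(y),(8,(y-y0)*k+4),0,.4,(255,255,255),1)
    return im
a=crop("pics/top0.png",160,95,250,105,3,0);b=crop("pics/top0.png",170,235,250,90,3,0)
cv2.imwrite("pics/c1.png",np.vstack([a,b]))
a=crop("pics/scene0.png",180,225,250,110,3,0);b=crop("pics/scene0.png",140,140,250,88,3,0)
cv2.imwrite("pics/c2.png",np.vstack([a,b]))
E
```

```text
(no output)
```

View pics/c1.png

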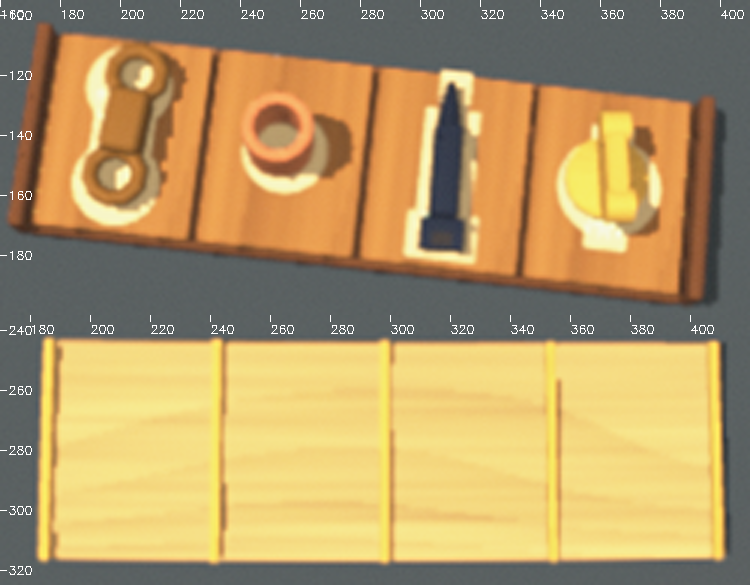

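View pics/c2.png

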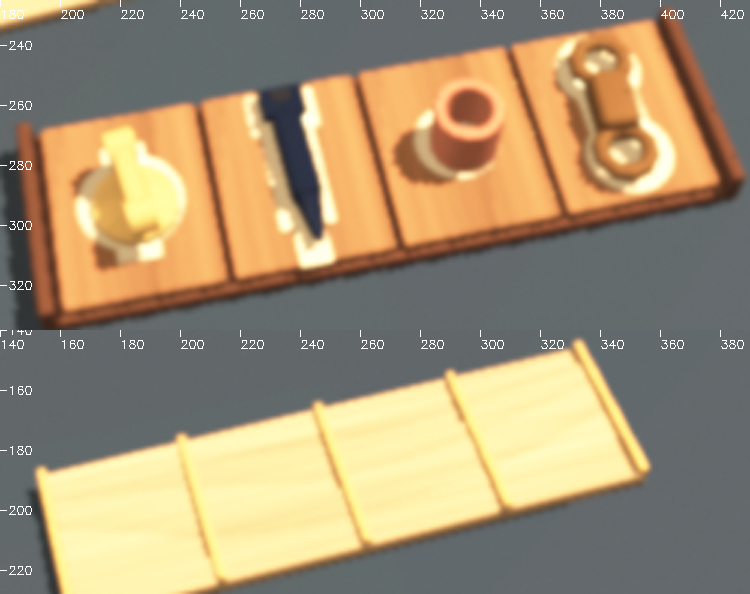

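The crops show the swivel eyes at top px (206,119) and (198,153), the ferrule rim at (253,138), the spike tip at (310,123) with its tab end at (307,175), and the latch wing from (366,135) to (367,163). Next I triangulate.

```bash
cat > h.py <<'E'
import cv2,numpy as np
from plant import r
from scipy.spatial.transform import Rotation as R
def und(c,p):
    p=np.atleast_2d(p).astype(float); d=np.c_[(p[:,0]-c['cx'])/c['fx'],(p[:,1]-c['cy'])/c['fy']]; s=d.copy()
    for _ in range(20): s=d/(1+c['k1']*(s**2).sum(1,keepdims=True))
    return s
def P(c): return np.c_[cv2.Rodrigues(c['rvec'])[0],c['tvec']]
def tri(c1,p1,c2,p2):
    X=cv2.triangulatePoints(P(c1),P(c2),und(c1,p1).T,und(c2,p2).T); return (X[:3]/X[3]).T
def onz(c,p,z):
    M=cv2.Rodrigues(c['rvec'])[0]; o=-M.T@c['tvec']; d=np.c_[und(c,p),np.ones(len(np.atleast_2d(p)))]@M
    return o+d*((z-o[2])/d[:,2:])
def proj(c,X):
    Q=np.atleast_2d(X)@P(c)[:,:3].T+c['tvec']; s=Q[:,:2]/Q[:,2:]; s=s*(1+c['k1']*(s**2).sum(1,keepdims=True))
    return s*[c['fx'],c['fy']]+[c['cx'],c['cy']]
E
python3 - <<'E'
from h import *
np.set_printoptions(precision=4,suppress=True)
T=r.camera_params('top');S=r.camera_params('scene')
n=['swF','swN','swBar','fer','spTip','spTab','latF','latN']
t=np.array([(138,72),(114,175),(126,121),(278,128),(451,85),(442,240),(617,120),(621,205)])/3+[160,95]
s=np.array([(627,150),(601,56),(613,97),(470,108),(318,238),(281,95),(143,215),(118,138)])/3+[180,225]
for a,x in zip(n,tri(T,t,S,s)):print(a,x)
t=np.array([(48,342),(217,342),(385,342),(550,342),(714,342),(44,558),(215,558),(386,560),(554,560),(719,557)])/3+[170,235-105]
s=np.array([(645,468),(506,507),(367,543),(222,580),(578,345),(451,375),(318,406),(181,438),(41,471)])/3+[140,140-110]
i=[0,1,2,3,5,6,7,8,9]
X=tri(T,t[i],S,s);print(X,X.mean(0))
print(onz(T,t,.015))
g=np.array([(215,48),(376,68),(536,85),(194,240),(357,258),(521,275)])/3+[160,95]
g2=np.array([(511,45),(357,70),(200,98),(565,213),(402,245),(230,278)])/3+[180,225]
print(tri(T,g,S,g2[[3,4,5,0,1,2]]))
E
```

```text
swF [0.699  0.1049 0.031 ]
swN [0.6434 0.1137 0.0331]
swBar [0.6708 0.1084 0.0367]
fer [0.6647 0.0306 0.0525]
spTip [ 0.6992 -0.0578  0.0255]
spTab [ 0.616  -0.0537  0.0286]
latF [ 0.676  -0.139   0.0504]
latN [ 0.6317 -0.141   0.0516]
[[ 0.5063  0.1271  0.0143]
 [ 0.509   0.0409  0.0112]
 [ 0.5116 -0.0439  0.0115]
 [ 0.5139 -0.1287  0.0115]
 [ 0.3984  0.1242  0.0133]
 [ 0.4015  0.039   0.0142]
 [ 0.4026 -0.0462  0.0135]
 [ 0.4041 -0.1313  0.0131]
 [ 0.4066 -0.2162  0.014 ]] [ 0.4504 -0.0261  0.0129]
[[ 0.5064  0.1273  0.015 ]
 [ 0.5091  0.0418  0.015 ]
 [ 0.5116 -0.0431  0.015 ]
 [ 0.5139 -0.1274  0.015 ]
 [ 0.516  -0.213   0.015 ]
 [ 0.3987  0.1241  0.015 ]
 [ 0.4015  0.0389  0.015 ]
 [ 0.4027 -0.0462  0.015 ]
 [ 0.4043 -0.1307  0.015 ]
 [ 0.4068 -0.2155  0.015 ]]
[[ 0.7176  0.0662  0.0183]
 [ 0.7102 -0.0182  0.0167]
 [ 0.7039 -0.1038  0.0171]
 [ 0.6144  0.0743  0.0188]
 [ 0.6072 -0.0102  0.0204]
 [ 0.601  -0.0946  0.0211]]
```

```bash
cat >> h.py <<'E'
def go(x,y,z,yawdeg):
    "tool-axes shift and rotvec from the measured pose to world target, tool y along world y turned by yaw"
    s=r.get_state(); A=R.from_quat(s['eef_rot']); a=np.radians(yawdeg)
    c=[R.from_matrix(np.c_[[-k*np.cos(a),-k*np.sin(a),0],[-k*np.sin(a)*-1,k*np.cos(a),0],[0,0,-1]]) for k in (1,-1)]
    c=[]
    for k in (1,-1):
        yy=k*np.array([-np.sin(a),np.cos(a),0]); zz=np.array([0,0,-1.]); c.append(R.from_matrix(np.c_[np.cross(yy,zz),yy,zz]))
    rv=min(((A.inv()*B).as_rotvec() for B in c),key=np.linalg.norm)
    d=A.inv().apply(np.array([x,y,z])-s['tool_pos'])
    print('shift',d.round(4),'rot',rv.round(4),'down',A.inv().apply([0,0,-1]).round(4),'q7',round(s['q'][6],2),'t',s['clock'])
E
sed -i '/for k in (1,-1)\]$/d' h.py
python3 -c "
from h import *
go(.671,.109,.13,-9)"
```

```text
shift [-0.5493 -0.2239  0.1085] rot [-1.500e-03 -1.000e-04 -3.117e-01] down [2.0e-04 1.5e-03 1.0e+00] q7 -0.22 t 0.1
```

The rows are not in the units I measure in: turns go in shares of pi rad. I convert before sending: -0.28 rad / 3.1416 = -0.0891.

Request:
{"name": "move_tool", "arguments": {"motion": [[0.5, [-0.045, -0.02, 0.008], [0, 0, -0.0095]], [0.5, [-0.09, -0.04, 0.016], [0, 0, -0.0191]], [0.5, [-0.135, -0.055, 0.025], [0, 0, -0.0286]], [0.5, [-0.18, -0.075, 0.033], [0, 0, -0.0382]], [0.5, [-0.225, -0.09, 0.04], [0, 0, -0.0477]], [0.5, [-0.27, -0.11, 0.05], [0, 0, -0.0573]], [0.5, [-0.315, -0.13, 0.06], [0, 0, -0.0637]], [0.5, [-0.36, -0.147, 0.07], [0, 0, -0.0732]], [0.5, [-0.405, -0.165, 0.08], [0, 0, -0.0828]], [0.5, [-0.45, -0.183, 0.085], [0, 0, -0.0891]]], "clamp_n": 25}}

```text
clock: 1.1
tool_pos: [0.6016, 0.189, 0.1524]
eef_rot: [0.094, 0.996, -0.0, -0.001]
contact_force: [0.4, 1.3, 0.2]
opening: 0.502
finger_force: 0.0
```

```bash
python3 -c "
from h import *
go(.671,.109,.13,-9)"
```

```text
shift [-0.0832 -0.0656  0.0223] rot [-0.001  -0.0018 -0.0306] down [-0.0017  0.001   1.    ] q7 0.71 t 1.1
```

To row units: -0.03 rad / 3.1416 = -0.0095.

Request:
{"name": "move_tool", "arguments": {"motion": [[0.5, [-0.04, -0.025, 0.01], [0, 0, -0.0064]], [0.5, [-0.08, -0.05, 0.02], [0, 0, -0.0095]], [0.5, [-0.083, -0.066, 0.022], [0, 0, -0.0095]], [0.5, [-0.083, -0.066, 0.022], [0, 0, -0.0095]], [0.5, [-0.083, -0.066, 0.022], [0, 0, -0.0095]]]}}

```text
clock: 1.6
tool_pos: [0.669, 0.1124, 0.1317]
eef_rot: [0.079, 0.997, 0.001, -0.001]
contact_force: [-0.5, 0.4, 0.1]
opening: 0.502
finger_force: 0.0
```

```bash
python3 -c "
from h import *
go(.671,.109,.03,-9)
cv2.imwrite('pics/w1.png',r.snapshot('wrist')[:,:,::-1]);c=r.camera_params('wrist')
print(proj(c,[[.671,.109,.04],[.699,.1049,.031],[.6434,.1137,.033],[.6647,.0306,.054],[.6576,-.0557,.034]]).round(0))"
```

```text
shift [-0.0026 -0.0032  0.1016] rot [ 0.0015 -0.0017 -0.0005] down [-0.0017 -0.0015  1.    ] q7 0.89 t 1.6
[[275. 221.]
 [276. 247.]
 [276. 187.]
 [179. 233.]
 [ 91. 232.]]
```

View pics/w1.png

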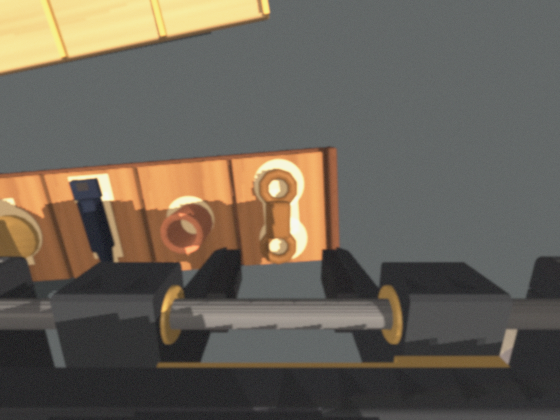

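The wrist view agrees with the predictions: swivel eyes at (276,187) and (277,245), ferrule at (183,229). I descend on the swivel.

Request:
{"name": "move_tool", "arguments": {"motion": [[0.5, [-0.001, -0.002, 0.04], [0, 0, 0]], [0.5, [-0.001, -0.002, 0.075], [0, 0, 0]], [0.5, [-0.001, -0.002, 0.1], [0, 0, 0]], [0.5, [-0.001, -0.002, 0.107], [0, 0, 0]], [0.5, [-0.001, -0.002, 0.107], [0, 0, 0]], [0.5, [-0.001, -0.002, 0.107], [0, 0, 0]]]}}

```text
clock: 2.25
tool_pos: [0.6718, 0.1102, 0.0265]
eef_rot: [0.079, 0.997, 0.001, 0.001]
contact_force: [-0.0, -0.7, 0.1]
opening: 0.502
finger_force: 0.0
```

```bash
python3 -c "
from h import *
go(.671,.109,.021,-9)"
```

```text
shift [ 0.0006 -0.0013  0.0055] rot [ 0.0018  0.0022 -0.0003] down [ 0.0022 -0.0018  1.    ] q7 0.85 t 2.25
```

Request:
{"name": "move_tool", "arguments": {"motion": [[0.5, [0, -0.001, 0.004], [0, 0, 0]], [0.5, [0, -0.001, 0.004], [0, 0, 0]], [0.1, [0, -0.001, 0.004], [0, 0, 0]], [0.1, [0, -0.001, 0.004], [0, 0, 0]], [0.1, [0, -0.001, 0.004], [0, 0, 0]], [0.1, [0, -0.001, 0.004], [0, 0, 0]], [0.1, [0, -0.001, 0.004], [0, 0, 0]], [0.1, [0, -0.001, 0.004], [0, 0, 0]]], "clamp_n": 30}}

```text
clock: 3.05
tool_pos: [0.671, 0.1078, 0.021]
eef_rot: [0.079, 0.997, 0.0, 0.0]
contact_force: [-0.1, 0.5, 2.1]
opening: 0.247
finger_force: 30.0
```

```bash
python3 -c "
from h import *
go(.4606,-.1718,.13,1.65)"
```

```text
shift [ 0.1635 -0.3093 -0.1092] rot [ 0.0005  0.0005 -0.1876] down [ 5.e-04 -5.e-04  1.e+00] q7 0.85 t 3.05
```

To row units: -0.13 rad / 3.1416 = -0.0414.

Request:
{"name": "move_tool", "arguments": {"motion": [[0.1, [0, 0, -0.04], [0, 0, 0]], [0.1, [0, 0, -0.08], [0, 0, 0]], [0.1, [0.02, -0.035, -0.1], [0, 0, -0.0095]], [0.1, [0.04, -0.075, -0.1], [0, 0, -0.0191]], [0.1, [0.06, -0.115, -0.1], [0, 0, -0.0286]], [0.1, [0.08, -0.155, -0.1], [0, 0, -0.035]], [0.1, [0.1, -0.195, -0.1], [0, 0, -0.0414]], [0.1, [0.12, -0.235, -0.1], [0, 0, -0.0477]], [0.1, [0.14, -0.27, -0.1], [0, 0, -0.0541]], [0.1, [0.155, -0.295, -0.1], [0, 0, -0.0595]]]}}

```text
clock: 4.05
tool_pos: [0.4683, -0.1622, 0.1204]
eef_rot: [-0.013, 1.0, -0.001, -0.001]
contact_force: [0.0, -0.1, -0.8]
opening: 0.249
finger_force: 30.0
```

Request:
{"name": "move_tool", "arguments": {"motion": [[0.1, [0.01, -0.01, 0], [0, 0, 0]], [0.1, [0.01, -0.01, 0], [0, 0, 0]], [0.1, [0.01, -0.01, 0], [0, 0, 0]], [0.1, [0.01, -0.01, 0], [0, 0, 0]]]}}

```text
clock: 4.45
tool_pos: [0.4633, -0.1676, 0.1208]
eef_rot: [-0.016, 1.0, 0.001, 0.001]
contact_force: [0.5, 0.5, -0.9]
opening: 0.248
finger_force: 30.0
```

```bash
python3 -c "
from h import *
go(.4606,-.1718,.014,1.65)"
```

```text
shift [ 0.0031 -0.0043  0.1068] rot [0.0013 0.0022 0.0022] down [ 0.0022 -0.0013  1.    ] q7 1.27 t 4.45
```

To row units: 0.002 rad / 3.1416 = 0.0006.

Request:
{"name": "move_tool", "arguments": {"motion": [[0.1, [0.003, -0.003, 0.045], [0, 0, 0]], [0.1, [0.003, -0.004, 0.08], [0, 0, 0]], [0.1, [0.003, -0.004, 0.095], [0, 0, 0]], [0.1, [0.003, -0.004, 0.1], [0, 0, 0.0006]], [0.1, [0.003, -0.004, 0.1], [0, 0, 0.0006]], [0.1, [0.003, -0.004, 0.1], [0, 0, 0.0006]]]}}

```text
clock: 5.05
tool_pos: [0.4596, -0.1731, 0.0214]
eef_rot: [-0.014, 1.0, 0.0, 0.001]
contact_force: [0.5, 0.5, -1.6]
opening: 0.245
finger_force: 30.0
```

```bash
python3 -c "
from h import *
go(.4606,-.1718,.014,1.65)"
```

```text
shift [-0.0011  0.0013  0.0074] rot [ 0.0001  0.0017 -0.0017] down [ 1.7e-03 -1.0e-04  1.0e+00] q7 1.15 t 5.05
```

Request:
{"name": "move_tool", "arguments": {"motion": [[0.1, [-0.0005, 0.001, 0.004], [0, 0, 0]], [0.1, [-0.0005, 0.001, 0.0065], [0, 0, 0]], [0.1, [-0.0005, 0.001, 0.0075], [0, 0, 0]], [0.1, [-0.0005, 0.001, 0.0075], [0, 0, 0]]]}}

```text
clock: 5.45
tool_pos: [0.459, -0.1727, 0.0132]
eef_rot: [-0.013, 1.0, 0.0, 0.0]
contact_force: [0.1, -0.3, -2.4]
opening: 0.245
finger_force: 30.0
```

```bash
python3 -c "
from h import *
go(.4606,-.1718,.014,1.65)"
```

```text
shift [-0.0017  0.0009 -0.0008] rot [ 0.      0.0001 -0.0027] down [ 1.e-04 -0.e+00  1.e+00] q7 1.15 t 5.45
```

To row units: -0.002 rad / 3.1416 = -0.0006.

Request:
{"name": "move_tool", "arguments": {"motion": [[0.1, [-0.0012, 0.0008, 0.0005], [0, 0, -0.0006]], [0.1, [-0.0012, 0.0008, 0.001], [0, 0, -0.0006]], [0.1, [-0.0012, 0.0008, 0.001], [0, 0, -0.0006]]]}}

```text
clock: 5.75
tool_pos: [0.4598, -0.1722, 0.0129]
eef_rot: [-0.014, 1.0, -0.0, -0.0]
contact_force: [-0.4, -0.3, 7.0]
opening: 0.246
finger_force: 30.0
```

Request:
{"name": "move_tool", "arguments": {"motion": [[0.1, [0, 0, 0.0005], [0, 0, 0]], [0.1, [0, 0, 0.001], [0, 0, 0]], [0.1, [0, 0, 0.001], [0, 0, 0]]]}}

```text
clock: 6.05
tool_pos: [0.4597, -0.1722, 0.0128]
eef_rot: [-0.014, 1.0, -0.001, 0.0]
contact_force: [-3.4, 0.4, 18.3]
opening: 0.248
finger_force: 30.0
```

Request:
{"name": "move_tool", "arguments": {"motion": [[0.1, [0, 0, -0.0015], [0, 0, 0]], [0.42, [0, 0, -0.0015], [0, 0, 0]], [0.42, [0, 0, -0.0015], [0, 0, 0]], [0.42, [0, 0, -0.0015], [0, 0, 0]], [0.42, [0, 0, -0.02], [0, 0, 0]], [0.42, [0, 0, -0.06], [0, 0, 0]], [0.65, [0, 0, -0.1], [0, 0, 0]], [0.65, [0, 0, -0.105], [0, 0, 0]]]}}

```text
clock: 6.85
tool_pos: [0.4622, -0.1723, 0.1196]
eef_rot: [-0.014, 1.0, -0.001, 0.003]
contact_force: [1.4, 0.2, 0.2]
opening: 0.578
finger_force: 0.0
```

```bash
python3 -c "
from h import *
cv2.imwrite('pics/t2.png',cv2.resize(r.snapshot('top')[90:330,150:430,::-1],None,fx=2.8,fy=2.4))
go(.6647,.0306,.11,0)"
```

```text
shift [-0.2085  0.1973  0.0093] rot [-0.0009  0.0049  0.0273] down [0.0049 0.001  1.    ] q7 1.25 t 6.9
```

View pics/t2.png

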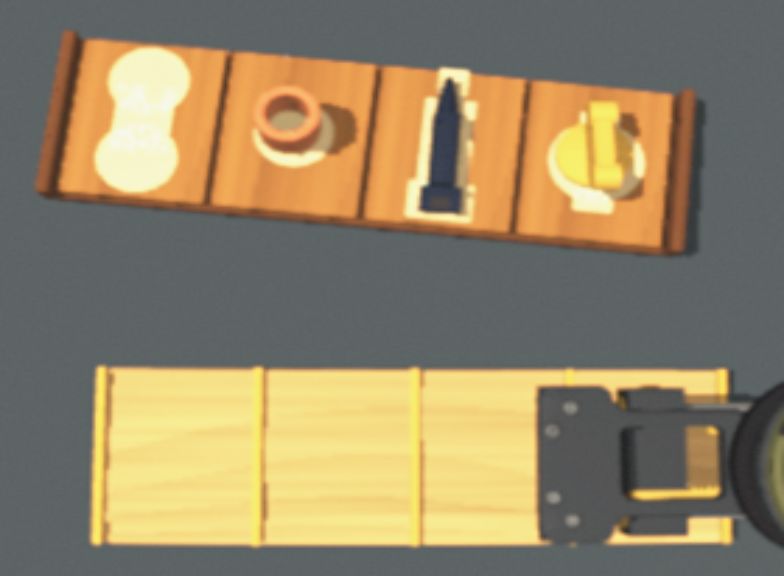

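The swivel is off its tile and hidden by the gripper at about (620,450); everything else is where it was. On to the ferrule.

To row units: 0.027 rad / 3.1416 = 0.0086.

Request:
{"name": "move_tool", "arguments": {"motion": [[0.65, [-0.034, 0.032, 0.002], [0, 0, 0]], [0.65, [-0.068, 0.064, 0.004], [0, 0, 0.0032]], [0.65, [-0.1, 0.096, 0.006], [0, 0, 0.0064]], [0.65, [-0.135, 0.128, 0.008], [0, 0, 0.0086]], [0.65, [-0.17, 0.16, 0.009], [0, 0, 0.0086]], [0.65, [-0.2, 0.19, 0.009], [0, 0, 0.0086]], [0.65, [-0.208, 0.197, 0.01], [0, 0, 0.0086]], [0.65, [-0.208, 0.197, 0.01], [0, 0, 0.0086]], [0.65, [-0.208, 0.197, 0.01], [0, 0, 0.0086]]]}}

```text
clock: 7.8
tool_pos: [0.6608, 0.0289, 0.1047]
eef_rot: [-0.0, 1.0, -0.001, -0.002]
contact_force: [0.9, -0.3, -0.6]
opening: 0.651
finger_force: 0.0
```

```bash
python3 -c "
from h import *
go(.6647,.0306,.026,0)"
```

```text
shift [-0.0041  0.0019  0.0786] rot [-0.0027 -0.0034  0.0004] down [-0.0034  0.0027  1.    ] q7 1.07 t 7.8
```

Request:
{"name": "move_tool", "arguments": {"motion": [[0.65, [-0.002, 0.001, 0.03], [0, 0, 0]], [0.65, [-0.002, 0.001, 0.06], [0, 0, 0]], [0.65, [-0.002, 0.001, 0.075], [0, 0, 0]], [0.65, [-0.002, 0.001, 0.077], [0, 0, 0]], [0.65, [-0.002, 0.001, 0.077], [0, 0, 0]], [0.65, [-0.002, 0.001, 0.077], [0, 0, 0]]]}}

```text
clock: 8.4
tool_pos: [0.6654, 0.0318, 0.0306]
eef_rot: [-0.0, 1.0, 0.0, 0.001]
contact_force: [0.3, -0.6, 0.8]
opening: 0.649
finger_force: 0.0
```

```bash
python3 -c "
from h import *
go(.6647,.0306,.026,0)"
```

```text
shift [ 0.0007 -0.0012  0.0046] rot [0.0003 0.0022 0.0007] down [ 2.2e-03 -3.0e-04  1.0e+00] q7 1.03 t 8.4
```

Request:
{"name": "move_tool", "arguments": {"motion": [[0.65, [0, -0.001, 0.004], [0, 0, 0]], [0.65, [0, -0.001, 0.004], [0, 0, 0]], [0.3, [0, -0.001, 0.004], [0, 0, 0]], [0.3, [0, -0.001, 0.004], [0, 0, 0]], [0.3, [0, -0.001, 0.004], [0, 0, 0]], [0.3, [0, -0.001, 0.004], [0, 0, 0]], [0.3, [0, -0.001, 0.004], [0, 0, 0]]], "clamp_n": 22}}

```text
clock: 9.1
tool_pos: [0.6646, 0.031, 0.0254]
eef_rot: [-0.001, 1.0, -0.0, 0.0]
contact_force: [0.1, 0.2, 1.3]
opening: 0.399
finger_force: 22.0
```

```bash
python3 -c "
from h import *
go(.4582,-.0869,.12,1.65)"
```

```text
shift [ 0.2065 -0.1176 -0.0947] rot [-0.      0.0001 -0.0275] down [1.e-04 0.e+00 1.e+00] q7 1.03 t 9.1
```

To row units: -0.027 rad / 3.1416 = -0.0086.

Request:
{"name": "move_tool", "arguments": {"motion": [[0.3, [0, 0, -0.04], [0, 0, 0]], [0.3, [0, 0, -0.08], [0, 0, 0]], [0.3, [0.03, -0.017, -0.095], [0, 0, -0.0016]], [0.3, [0.065, -0.037, -0.095], [0, 0, -0.0032]], [0.3, [0.1, -0.057, -0.095], [0, 0, -0.0048]], [0.3, [0.135, -0.077, -0.095], [0, 0, -0.0064]], [0.3, [0.17, -0.097, -0.095], [0, 0, -0.0086]], [0.3, [0.2, -0.113, -0.095], [0, 0, -0.0086]], [0.3, [0.206, -0.118, -0.095], [0, 0, -0.0086]], [0.3, [0.206, -0.118, -0.095], [0, 0, -0.0086]]]}}

```text
clock: 10.1
tool_pos: [0.4579, -0.0881, 0.1203]
eef_rot: [-0.013, 1.0, -0.0, -0.0]
contact_force: [0.8, 0.6, -0.6]
opening: 0.401
finger_force: 22.0
```

Request:
{"name": "move_tool", "arguments": {"motion": [[0.3, [0, 0, 0.03], [0, 0, 0]], [0.3, [0, 0, 0.065], [0, 0, 0]], [0.3, [0, 0, 0.085], [0, 0, 0]], [0.3, [0, 0, 0.09], [0, 0, 0]], [0.3, [0, 0, 0.09], [0, 0, 0]], [0.3, [0, 0, 0.09], [0, 0, 0]]]}}

```text
clock: 10.7
tool_pos: [0.4599, -0.0868, 0.0308]
eef_rot: [-0.014, 1.0, 0.0, 0.001]
contact_force: [0.3, -0.6, -0.8]
opening: 0.4
finger_force: 22.0
```

```bash
python3 -c "
from h import *
go(.4582,-.0869,.018,1.65)"
```

```text
shift [ 0.0017 -0.0001  0.0128] rot [ 0.0005  0.002  -0.    ] down [ 2.e-03 -5.e-04  1.e+00] q7 0.96 t 10.7
```

Request:
{"name": "move_tool", "arguments": {"motion": [[0.3, [0.001, 0, 0.006], [0, 0, 0]], [0.3, [0.001, 0, 0.011], [0, 0, 0]], [0.3, [0.001, 0, 0.0125], [0, 0, 0]], [0.3, [0.001, 0, 0.0125], [0, 0, 0]], [0.3, [0.001, 0, 0.0125], [0, 0, 0]]]}}

```text
clock: 11.2
tool_pos: [0.4577, -0.0873, 0.0178]
eef_rot: [-0.014, 1.0, 0.0, 0.0]
contact_force: [1.0, 0.1, -1.1]
opening: 0.404
finger_force: 22.0
```

Request:
{"name": "move_tool", "arguments": {"motion": [[0.3, [0, 0, 0.0005], [0, 0, 0]], [0.3, [0, 0, 0.001], [0, 0, 0]], [0.3, [0, 0, 0.001], [0, 0, 0]]]}}

```text
clock: 11.5
tool_pos: [0.4578, -0.0873, 0.0172]
eef_rot: [-0.014, 1.0, -0.0, 0.0]
contact_force: [-0.2, 0.3, 4.5]
opening: 0.398
finger_force: 22.0
```

Contact, so I release, lift, and go to the spike at (.6536,-.0555), yaw -2.8°.

Request:
{"name": "move_tool", "arguments": {"motion": [[0.3, [0, 0, -0.0005], [0, 0, 0]], [0.52, [0, 0, -0.0005], [0, 0, 0]], [0.52, [0, 0, -0.0005], [0, 0, 0]], [0.52, [0, 0, -0.0005], [0, 0, 0]], [0.52, [0, 0, -0.02], [0, 0, 0]], [0.52, [0, 0, -0.06], [0, 0, 0]], [0.52, [0, 0, -0.1], [0, 0, 0]], [0.52, [0, 0, -0.1], [0, 0, 0]]]}}

```text
clock: 12.3
tool_pos: [0.4598, -0.0875, 0.1204]
eef_rot: [-0.014, 1.0, 0.0, 0.004]
contact_force: [0.4, 1.1, -0.5]
opening: 0.518
finger_force: 0.0
```

```bash
python3 -c "
from h import *
go(.655,-.0555,.115,-2.8)"
```

```text
shift [-0.1959  0.0266  0.0069] rot [0.0004 0.0073 0.0762] down [ 7.3e-03 -1.0e-04  1.0e+00] q7 1.02 t 12.3
```

To row units: 0.076 rad / 3.1416 = 0.0242.

Request:
{"name": "move_tool", "arguments": {"motion": [[0.5, [-0.04, 0.006, 0], [0, 0, 0.0064]], [0.5, [-0.08, 0.012, 0.002], [0, 0, 0.0127]], [0.5, [-0.12, 0.017, 0.004], [0, 0, 0.0191]], [0.5, [-0.16, 0.022, 0.004], [0, 0, 0.0242]], [0.5, [-0.19, 0.026, 0.004], [0, 0, 0.0242]], [0.5, [-0.195, 0.027, 0.004], [0, 0, 0.0242]], [0.5, [-0.195, 0.027, 0.004], [0, 0, 0.0242]], [0.5, [-0.195, 0.027, 0.004], [0, 0, 0.0242]], [0.5, [-0.195, 0.027, 0.004], [0, 0, 0.0242]]]}}

```text
clock: 13.2
tool_pos: [0.6502, -0.0554, 0.1124]
eef_rot: [0.024, 1.0, -0.0, -0.001]
contact_force: [0.8, 0.7, -0.2]
opening: 0.502
finger_force: 0.0
```

```bash
python3 -c "
from h import *
go(.655,-.0555,.021,-2.8)
im=r.snapshot('wrist')[:,:,::-1]
cv2.imwrite('pics/w3.png',cv2.resize(im[130:330,80:380],None,fx=2.5,fy=2.5)) 
c=r.camera_params('wrist')
print(proj(c,[[.699,-.0578,.0255],[.616,-.0537,.0286],[.676,-.139,.0504],[.6317,-.141,.0516]]).round(1)); print(c)"
```

```text
shift [-0.005   0.0003  0.0914] rot [-0.001  -0.0021  0.0011] down [-0.0021  0.001   1.    ] q7 1.11 t 13.2
[[280.6 271.8]
 [280.8 179. ]
 [176.  264.2]
 [164.  210.3]]
{'fx': 289.05950877004415, 'fy': 289.05950877004415, 'cx': 280.898088296843, 'cy': 214.49540152556423, 'k1': -0.0012425377413315354, 'rvec': array([-2.11940291, -2.02235721, -0.27650621]), 'tvec': array([ 0.0245968 , -0.63092108,  0.09125143])}
```

View pics/w3.png

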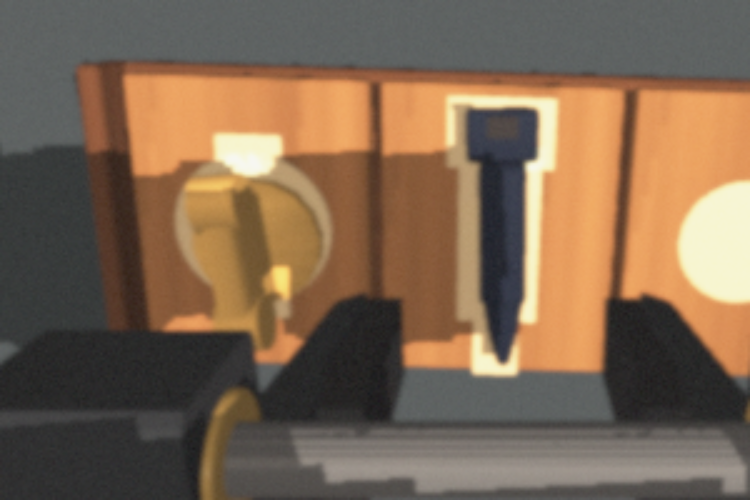

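The wrist crop shows the spike tip at (281,275) and tab end at (281,174), pointing straight along the tool. The latch wing runs from (166,206) to (176,256). Both match, so I pick the spike.

Request:
{"name": "move_tool", "arguments": {"motion": [[0.5, [-0.002, 0, 0.04], [0, 0, 0]], [0.5, [-0.002, 0, 0.07], [0, 0, 0]], [0.5, [-0.002, 0, 0.085], [0, 0, 0]], [0.5, [-0.002, 0, 0.087], [0, 0, 0]], [0.5, [-0.002, 0, 0.087], [0, 0, 0]], [0.5, [-0.002, 0, 0.087], [0, 0, 0]]]}}

```text
clock: 13.85
tool_pos: [0.655, -0.0547, 0.0273]
eef_rot: [0.024, 1.0, 0.0, 0.001]
contact_force: [0.4, -0.7, 0.3]
opening: 0.5
finger_force: 0.0
```

```bash
python3 -c "
from h import *
go(.6535,-.0555,.021,-2.8)"
```

```text
shift [ 0.0015 -0.0008  0.0063] rot [0.0004 0.0027 0.001 ] down [ 2.7e-03 -4.0e-04  1.0e+00] q7 1.06 t 13.85
```

Request:
{"name": "move_tool", "arguments": {"motion": [[0.5, [0.0015, -0.0005, 0.006], [0, 0, 0]], [0.5, [0.0015, -0.0005, 0.006], [0, 0, 0]], [0.05, [0.0015, -0.0005, 0.006], [0, 0, 0]], [0.05, [0.0015, -0.0005, 0.006], [0, 0, 0]], [0.05, [0.0015, -0.0005, 0.006], [0, 0, 0]], [0.05, [0.0015, -0.0005, 0.006], [0, 0, 0]], [0.05, [0.0015, -0.0005, 0.006], [0, 0, 0]], [0.05, [0.0015, -0.0005, 0.006], [0, 0, 0]]], "clamp_n": 30}}

```text
clock: 14.65
tool_pos: [0.6524, -0.0553, 0.0198]
eef_rot: [0.024, 1.0, 0.0, 0.0]
contact_force: [-0.6, -0.4, 0.4]
opening: 0.179
finger_force: 30.0
```

```bash
python3 -c "
from h import *
go(.456,-.0019,.12,1.65)"
```

```text
shift [ 0.1987  0.044  -0.1002] rot [ 0.      0.0002 -0.0766] down [ 2.e-04 -0.e+00  1.e+00] q7 1.05 t 14.65
```

To row units: -0.077 rad / 3.1416 = -0.0245.

Request:
{"name": "move_tool", "arguments": {"motion": [[0.05, [0, 0, -0.04], [0, 0, 0]], [0.05, [0, 0, -0.08], [0, 0, 0]], [0.05, [0.03, 0.008, -0.1], [0, 0, -0.0048]], [0.05, [0.07, 0.016, -0.1], [0, 0, -0.0095]], [0.05, [0.11, 0.025, -0.1], [0, 0, -0.0159]], [0.05, [0.15, 0.034, -0.1], [0, 0, -0.0223]], [0.05, [0.185, 0.042, -0.1], [0, 0, -0.0245]], [0.05, [0.199, 0.044, -0.1], [0, 0, -0.0245]], [0.05, [0.199, 0.044, -0.1], [0, 0, -0.0245]], [0.05, [0.199, 0.044, -0.1], [0, 0, -0.0245]]]}}

```text
clock: 15.65
tool_pos: [0.4569, -0.0018, 0.1198]
eef_rot: [-0.015, 1.0, 0.0, 0.001]
contact_force: [0.3, 0.3, -1.6]
opening: 0.178
finger_force: 30.0
```

Request:
{"name": "move_tool", "arguments": {"motion": [[0.05, [0, 0, 0.04], [0, 0, 0]], [0.05, [0, 0, 0.075], [0, 0, 0]], [0.05, [0, 0, 0.095], [0, 0, 0]], [0.05, [0, 0, 0.1], [0, 0, 0]], [0.05, [0, 0, 0.1], [0, 0, 0]], [0.05, [0, 0, 0.1], [0, 0, 0]]]}}

```text
clock: 16.25
tool_pos: [0.4575, -0.0019, 0.0188]
eef_rot: [-0.015, 1.0, 0.0, 0.001]
contact_force: [0.1, 0.4, -1.0]
opening: 0.179
finger_force: 30.0
```

```bash
python3 -c "
from h import *
go(.455,-.0019,.012,1.65)"
```

```text
shift [0.0025 0.0001 0.0068] rot [0.0002 0.0017 0.0006] down [ 1.7e-03 -2.0e-04  1.0e+00] q7 0.48 t 16.25
```

Request:
{"name": "move_tool", "arguments": {"motion": [[0.05, [0.0015, 0, 0.003], [0, 0, 0]], [0.05, [0.0015, 0, 0.006], [0, 0, 0]], [0.05, [0.0015, 0, 0.0065], [0, 0, 0]], [0.05, [0.0015, 0, 0.0065], [0, 0, 0]]]}}

```text
clock: 16.65
tool_pos: [0.4551, -0.002, 0.0131]
eef_rot: [-0.014, 1.0, 0.0, 0.001]
contact_force: [-0.1, -0.1, -0.6]
opening: 0.183
finger_force: 30.0
```

Request:
{"name": "move_tool", "arguments": {"motion": [[0.05, [0, 0, 0.0005], [0, 0, 0]], [0.05, [0, 0, 0.001], [0, 0, 0]], [0.05, [0, 0, 0.001], [0, 0, 0]]]}}

```text
clock: 16.95
tool_pos: [0.4543, -0.0019, 0.0122]
eef_rot: [-0.015, 1.0, 0.0, 0.0]
contact_force: [-0.2, 1.0, -1.5]
opening: 0.182
finger_force: 30.0
```

Request:
{"name": "move_tool", "arguments": {"motion": [[0.05, [-0.0008, 0, 0.0005], [0, 0, 0]], [0.05, [-0.0008, 0, 0.0008], [0, 0, 0]], [0.05, [-0.0008, 0, 0.0008], [0, 0, 0]]]}}

```text
clock: 17.25
tool_pos: [0.455, -0.0018, 0.0117]
eef_rot: [-0.015, 1.0, 0.0, 0.0]
contact_force: [-0.1, -0.2, 3.8]
opening: 0.18
finger_force: 30.0
```

Contact. Release, lift, and go to the latch at (.654,-.140), yaw 2.6°.

Request:
{"name": "move_tool", "arguments": {"motion": [[0.05, [0, 0, 0], [0, 0, 0]], [0.38, [0, 0, -0.0005], [0, 0, 0]], [0.38, [0, 0, -0.0005], [0, 0, 0]], [0.38, [0, 0, -0.0005], [0, 0, 0]], [0.38, [0, 0, -0.02], [0, 0, 0]], [0.38, [0, 0, -0.06], [0, 0, 0]], [0.38, [0, 0, -0.1], [0, 0, 0]], [0.38, [0, 0, -0.105], [0, 0, 0]]]}}

```text
clock: 18.05
tool_pos: [0.4554, -0.0015, 0.1193]
eef_rot: [-0.014, 1.0, 0.001, 0.001]
contact_force: [0.5, 0.6, 0.1]
opening: 0.384
finger_force: 0.0
```

```bash
python3 -c "
from h import *
go(.654,-.140,.115,2.6)"
```

```text
shift [-0.1946 -0.1441  0.0044] rot [ 0.002   0.0022 -0.0167] down [ 0.0022 -0.002   1.    ] q7 0.58 t 18.05
```

To row units: -0.017 rad / 3.1416 = -0.0054.

Request:
{"name": "move_tool", "arguments": {"motion": [[0.45, [-0.035, -0.025, 0.002], [0, 0, -0.0032]], [0.45, [-0.07, -0.05, 0.004], [0, 0, -0.0054]], [0.45, [-0.105, -0.077, 0.004], [0, 0, -0.0054]], [0.45, [-0.14, -0.103, 0.004], [0, 0, -0.0054]], [0.45, [-0.175, -0.129, 0.004], [0, 0, -0.0054]], [0.45, [-0.194, -0.143, 0.004], [0, 0, -0.0054]], [0.45, [-0.194, -0.144, 0.004], [0, 0, -0.0054]], [0.45, [-0.194, -0.144, 0.004], [0, 0, -0.0054]], [0.45, [-0.194, -0.144, 0.004], [0, 0, -0.0054]]]}}

```text
clock: 18.95
tool_pos: [0.6517, -0.1388, 0.1122]
eef_rot: [-0.024, 1.0, 0.0, -0.001]
contact_force: [-0.1, -0.1, 0.9]
opening: 0.449
finger_force: 0.0
```

Request:
{"name": "move_tool", "arguments": {"motion": [[0.45, [0, 0, 0.03], [0, 0, 0]], [0.45, [0, 0, 0.06], [0, 0, 0]], [0.45, [0, 0, 0.072], [0, 0, 0]], [0.45, [0, 0, 0.072], [0, 0, 0]], [0.45, [0, 0, 0.072], [0, 0, 0]], [0.45, [0, 0, 0.072], [0, 0, 0]]]}}

```text
clock: 19.55
tool_pos: [0.6541, -0.1398, 0.0421]
eef_rot: [-0.023, 1.0, 0.0, 0.001]
contact_force: [0.9, -0.8, 0.6]
opening: 0.449
finger_force: 0.0
```

```bash
python3 -c "
from h import *
go(.654,-.140,.032,2.6)
im=r.snapshot('scene')[:,:,::-1]
cv2.imwrite('pics/s4.png',cv2.resize(im[130:340,140:430],None,fx=2.6,fy=2.6))"
```

```text
shift [ 0.0002 -0.0002  0.0101] rot [0.0001 0.0026 0.001 ] down [ 2.6e-03 -1.0e-04  1.0e+00] q7 1.12 t 19.55
```

View pics/s4.png

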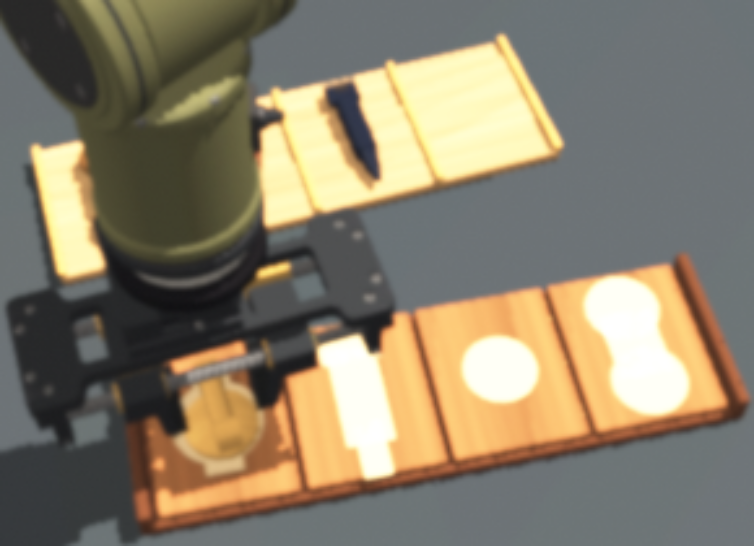

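The fingers straddle the wing at about (215,410), and the spike lies straight in bay 2. Lower and grip the latch.

Request:
{"name": "move_tool", "arguments": {"motion": [[0.45, [0, 0, 0.007], [0, 0, 0]], [0.45, [0, 0, 0.0105], [0, 0, 0]], [0.45, [0, 0, 0.0105], [0, 0, 0]], [0.05, [0, 0, 0.0105], [0, 0, 0]], [0.05, [0, 0, 0.0105], [0, 0, 0]], [0.05, [0, 0, 0.0105], [0, 0, 0]], [0.05, [0, 0, 0.0105], [0, 0, 0]], [0.05, [0, 0, 0.0105], [0, 0, 0]]], "clamp_n": 35}}

```text
clock: 20.4
tool_pos: [0.6532, -0.1401, 0.03]
eef_rot: [-0.023, 1.0, 0.0, 0.0]
contact_force: [0.2, 0.2, -0.2]
opening: 0.135
finger_force: 35.0
```

```bash
python3 -c "
from h import *
go(.4535,.083,.13,1.65)"
```

```text
shift [ 0.1891  0.2321 -0.1   ] rot [0.0001 0.0003 0.0174] down [ 3.e-04 -1.e-04  1.e+00] q7 1.11 t 20.4
```

To row units: 0.017 rad / 3.1416 = 0.0054.

Request:
{"name": "move_tool", "arguments": {"motion": [[0.05, [0, 0, -0.04], [0, 0, 0]], [0.05, [0, 0, -0.08], [0, 0, 0]], [0.05, [0.025, 0.03, -0.1], [0, 0, 0.0016]], [0.05, [0.05, 0.06, -0.1], [0, 0, 0.0032]], [0.05, [0.075, 0.092, -0.1], [0, 0, 0.0054]], [0.05, [0.1, 0.123, -0.1], [0, 0, 0.0054]], [0.05, [0.125, 0.154, -0.1], [0, 0, 0.0054]], [0.05, [0.15, 0.185, -0.1], [0, 0, 0.0054]], [0.05, [0.175, 0.215, -0.1], [0, 0, 0.0054]], [0.05, [0.189, 0.232, -0.1], [0, 0, 0.0054]]]}}

```text
clock: 21.4
tool_pos: [0.4512, 0.0854, 0.1303]
eef_rot: [-0.017, 1.0, 0.001, -0.0]
contact_force: [-0.7, 0.2, -1.7]
opening: 0.135
finger_force: 35.0
```

Request:
{"name": "move_tool", "arguments": {"motion": [[0.05, [0, 0, 0], [0, 0, 0]], [0.05, [0, 0, 0], [0, 0, 0]], [0.05, [0, 0, 0.04], [0, 0, 0]], [0.05, [0, 0, 0.08], [0, 0, 0]], [0.05, [0, 0, 0.097], [0, 0, 0]], [0.05, [0, 0, 0.1], [0, 0, 0]], [0.05, [0, 0, 0.1], [0, 0, 0]], [0.05, [0, 0, 0.1], [0, 0, 0]]]}}

```text
clock: 22.2
tool_pos: [0.4546, 0.0826, 0.0306]
eef_rot: [-0.014, 1.0, 0.0, 0.001]
contact_force: [0.3, 0.4, -2.1]
opening: 0.134
finger_force: 35.0
```

```bash
python3 -c "
from h import *
go(.4535,.083,.022,1.65)"
```

```text
shift [0.0011 0.0004 0.0086] rot [ 0.0005  0.0018 -0.0009] down [ 1.8e-03 -5.0e-04  1.0e+00] q7 0.12 t 22.2
```

Request:
{"name": "move_tool", "arguments": {"motion": [[0.05, [0.0005, 0.0004, 0.005], [0, 0, 0]], [0.05, [0.0005, 0.0004, 0.008], [0, 0, 0]], [0.05, [0.0005, 0.0004, 0.0085], [0, 0, 0]], [0.05, [0.0005, 0.0004, 0.0085], [0, 0, 0]]]}}

```text
clock: 22.6
tool_pos: [0.4536, 0.0832, 0.0219]
eef_rot: [-0.014, 1.0, 0.0, 0.001]
contact_force: [0.5, -0.9, 0.3]
opening: 0.135
finger_force: 35.0
```

Request:
{"name": "move_tool", "arguments": {"motion": [[0.05, [0, 0, 0.0005], [0, 0, 0]], [0.05, [0, 0, 0.0008], [0, 0, 0]], [0.05, [0, 0, 0.0008], [0, 0, 0]]]}}

```text
clock: 22.9
tool_pos: [0.4536, 0.0832, 0.0219]
eef_rot: [-0.014, 1.0, 0.0, 0.001]
contact_force: [-0.1, -1.0, 11.9]
opening: 0.133
finger_force: 35.0
```

Seated. Release, rise and move aside for a check.

Request:
{"name": "move_tool", "arguments": {"motion": [[0.05, [0, 0, -0.001], [0, 0, 0]], [0.4, [0, 0, -0.001], [0, 0, 0]], [0.4, [0, 0, -0.001], [0, 0, 0]], [0.4, [0, 0, -0.001], [0, 0, 0]], [0.4, [0, 0, -0.03], [0, 0, 0]], [0.4, [0, 0, -0.07], [0, 0, 0]], [0.4, [0, 0, -0.11], [0, 0, 0]], [0.4, [0, 0.04, -0.14], [0, 0, 0]], [0.4, [0, 0.08, -0.15], [0, 0, 0]], [0.4, [0, 0.12, -0.15], [0, 0, 0]]]}}

```text
clock: 23.9
tool_pos: [0.4505, 0.2046, 0.1725]
eef_rot: [-0.014, 1.0, 0.001, 0.002]
contact_force: [0.1, 0.3, 0.1]
opening: 0.402
finger_force: 0.0
```

Request:
{"name": "move_tool", "arguments": {"motion": [[0.4, [-0.02, 0.04, 0], [0, 0, 0]], [0.4, [-0.04, 0.08, 0], [0, 0, 0]], [0.4, [-0.06, 0.12, 0], [0, 0, 0]], [0.4, [-0.08, 0.16, 0], [0, 0, 0]], [0.4, [-0.08, 0.2, 0], [0, 0, 0]], [0.4, [-0.08, 0.22, 0], [0, 0, 0]], [0.4, [-0.08, 0.22, 0], [0, 0, 0]]]}}

```text
clock: 24.6
tool_pos: [0.5207, 0.4296, 0.1702]
eef_rot: [-0.017, 1.0, 0.002, -0.001]
contact_force: [-0.4, -0.1, 0.3]
opening: 0.396
finger_force: 0.0
```

```bash
python3 - <<'E'
from h import *
k=3
a=cv2.resize(r.snapshot('top')[235:325,170:420,::-1],None,fx=k,fy=k,interpolation=cv2.INTER_CUBIC)
b=cv2.resize(r.snapshot('scene')[135:240,140:390,::-1],None,fx=k,fy=k,interpolation=cv2.INTER_CUBIC)
cv2.imwrite('pics/f5.png',np.vstack([a,b]))
E
```

```text
(no output)
```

View pics/f5.png

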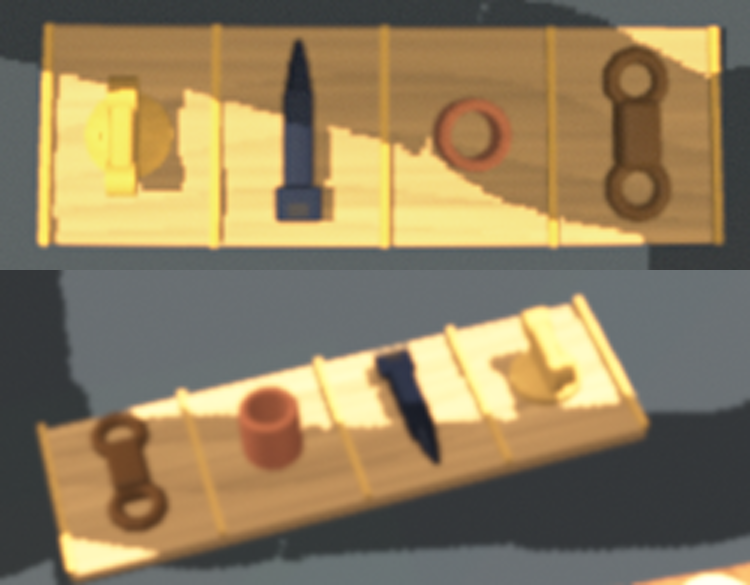

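All four stand upright in their bays, in the order latch, spike, ferrule, swivel. I check the poses numerically: swivel eyes at top crop (636,77) and (638,188), ferrule rim (473,134), spike (298,42) to (299,216), latch foot (129,135).

```bash
python3 - <<'E'
from h import *
T=r.camera_params('top')
a=np.radians(1.65)
def f(n,p,z):
    X=onz(T,np.array(p)/3+[170,235],z)[:,:2]-[.4570,-.0444]
    print(n,(X@np.array([[np.cos(a),-np.sin(a)],[np.sin(a),np.cos(a)]])*1000).round(1).tolist())
f('swivel eyes',[(636,77),(638,188)],.024)
f('ferrule',[(473,134)],.046)
f('spike tip',[(298,42)],.018);f('tab',[(299,219)],.021)
f('latch foot',[(129,135)],.02);f('wing',[(123,85),(121,188)],.046)
E
```

```text
swivel eyes [[28.6, -126.2], [-26.7, -125.9]]
ferrule [[1.2, -40.5]]
spike tip [[46.9, 43.7]]
tab [[-40.8, 43.1]]
latch foot [[0.4, 127.7]]
wing [[24.7, 127.6], [-24.2, 127.8]]
```

All are within about 2 mm of the bay centres and straight, so I hand in.

```bash
python3 -c "
from plant import r
print(r.finish_job())"
```

```text
the job is handed in; nothing more can be done
None
```

The job is handed in at about 25 s: latch, spike, ferrule and swivel stand left to right in the display rack, upright, and by the last camera check straight and within about 2 mm of their bay centres.

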